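# Find the high spot of a wheel on the runout stand

### The job

Gently press the pointer head of the runout stand fully down onto its stop so that its sprung tip rides on the wheel's rim, then, holding the handle lightly (grip it with no more than 20 N), crank the wheel round slowly and feel for the rim's highest spot. Leave the wheel standing with that highest spot (not the lesser hump) under the pointer tip, the head still down and everything let go; leave the bottles and the beaker where they stand.

Things in the scene. Friction and masses are not known exactly. Their poses are not given: they have to be found in the camera images.
- stand: runout stand, fixed to the worktop: grey base plate 190 x 265 x 14 mm. Origin on the worktop under the wheel's axis, z up; its +y axis points from the wheel's axis to the pointer. Behind the pointer head (y = 136 mm) stand two 8 mm guide rods (x = +-22 mm) with a bridge, 120 mm high.
- wheel: metal wheel turning without limit, either way, about the stand's vertical axis; origin on the axis, 30 mm above the worktop; its +x axis points to the crank handle. Hub plate's top at 54 mm, centre nut up to 65 mm. The bearing's steady friction is 0.17 N m (about 4 N at the handle). It holds the wheel wherever it is left.
- rim_centre (a point): the rim's centre, on the axis, 40 mm up. Rim 150 mm in diameter, 20 mm tall, pressed on at an unknown angle and not round: its highest spot is a smooth hump 3 mm proud, fading out 0.37 rad either side of its top. A lesser hump, 1.5 mm proud, 0.27 rad either side, lies 2.4 rad counter-clockwise of it seen from above.
- tip_contact (a point): fixed point on the stand where the lowered ball tip meets the round rim, 40 mm up. The ball runs without friction. On the round part the moving handle needs a steady 4 N or so; climbing the highest spot up to 7 N, falling steadily to 4 N again right at its top and to 1.5 N going down the far side; the lesser hump changes it half as much. Held still, all read 1 to 2 N less.
- crank_grip (a point): middle of the crank handle's length, 86 mm above the worktop, 42 mm from the wheel's axis. The handle is an upright black sleeve, 18 mm in diameter and 46 mm tall (from 61 to 107 mm above the worktop), that spins freely on its pin, so it can be carried round in a circle without turning the hand.
- pointer_head: grey block 64 x 52 x 28 mm sliding straight down two rods; origin at the centre of the top of its round steel press pad (24 mm across, 108 mm from the wheel's axis). Starts raised 19 to 24 mm; fully down, on a fixed stop, the pad top is 60 mm up. Needs 3 to 12 N, stays where left. Its 14 mm ball tip (spring, 5 N/mm) bears on the rim with 5 N, lesser hump 11 N, highest spot 17 N.
- mini_beaker_mid (a point): small glass beaker, 42 x 42 x 46 mm, a bystander: its centre
- small_bottle_mid (a point): square white bottle with a blue cap, 50 x 50 x 103 mm, a bystander: its centre
- dropper_bottle_mid (a point): brown dropper bottle, 36 x 36 x 103 mm, a bystander: its centre

How it is judged:
On the way:
1. the pointer head is pressed fully down (z of pointer_head in the frame of stand below 0.063 m), for 0.2 s.
At the end, for the whole second after the job is handed in: The pointer head is down (within 3 mm of its stop), the wheel is at rest, and the tip bears on the rim with more than 15.3 N, which is so only within about 8.5 degrees of the top of the highest spot (z of pointer_head in the frame of stand below 0.063 m and contact force between pointer_head and wheel above 15.3 N and angular speed of wheel below 0.05 rad/s); the robot touches nothing.
It fails at once if the wheel is spun fast (over 4 rad/s) (angular speed of wheel above 4 rad/s).
It fails at once if the crank is squeezed or forced (over 60 N in all from both fingers) (contact force between the fingers and wheel above 60 N).
It fails at once if the pointer head is pressed with more than 45 N (contact force between the fingers and pointer_head above 45 N).
It fails at once if a bystander is moved by more than 20 mm (distance of any of mini_beaker_mid, small_bottle_mid, dropper_bottle_mid from where it was at the start of the episode above 0.02 m).
It also fails if it takes over 72 s, if anything falls off the work surface, if the arm or the gripper's body presses on something with over 40 N, if the wrist force passes 120 N, or if a joint passes its speed limit or range.

### The arm

A 7-joint arm with a two-finger parallel gripper is mounted at the origin on a cart in front of the work surface, level with it; the furniture and walls round the work are solid. World frame = base frame: x ahead of the robot, y to its left, z up, the work surface at z = 0. Lengths are in m, angles in rad, forces in N, time in s.
With the tool pointing down it reaches from about 0.4 to 0.85 m from the base axis. Payload 10.4 kg.
Tool frame: the origin (TCP) lies on the centre line of the jaws, within the pads' length; the fingertips stand 17 mm ahead of it and the grasp point (between the pads) lies 2 mm behind it; z points along the fingers, y is the line along which they close (so a half turn about z gives the same grasp; the last joint's range is limited). The gripper opens to 85 mm and grips with 20 to 120 N. Pads are 22 mm wide; open, the fingers measure 114 mm over their backs; the gripper's body (76 mm by 85 mm) begins 54 mm behind the grasp point. The pads swing forward as they close: fully open they stand 13 mm farther back than shut.
Start: joints at [1.179, 0.332, -0.065, 1.46, 0.022, 1.35, -0.088], TCP at [0.225, -0.583, 0.21] pointing down, gripper open.
Joint ranges: [-2.6, 2.6], [-0.5, 2.12], [-1.47, 1.34], [0.16, 2.42], [-1.27, 4.41], [0.06, 2.06], [-2.6, 2.6]. Speed limits (rad/s): [2.22, 2.22, 2.79, 2.79, 3.14, 3.14, 3.14].

### API

Orientations are given as a unit quaternion [x, y, z, w].
In Python, from workcell import sensors, imaging, order, spotter gives the robot as it stands. The module is installed in compiled form; this text tells all that it offers.
- The arm moves only by the shell command python3 -m inch 'ROWS' [FORCE]. ROWS is JSON, a list that holds one entry, the list of rows, each a list of 7 numbers: the shift along the tool's x, y, z in m, then the turn, a rotation vector about the tool's x, y, z in rad, then the closure, from -1 (fully open) to 1 (shut). In form: [[[x, y, z, ax, ay, az, hand], ...]]. A call has 1 to 10 rows; each row is the pose to reach, as a shift and turn from the pose commanded when the call began, along the tool's axes at that moment; what a row does not reach only later rows make up. A row lasts 1/10 s, in which the tool goes at most 50 mm and 8.59 degrees, less where a joint would pass 70% of its speed; a pose out of reach is approached as far as the arm can. A call with a gripper value outside its range is refused whole. The fingers move at their own pace and stop on an object; FORCE is the grip in N (left out, the last holds). Time passes only in rows, so rows that repeat a pose let the fingers close. It gives the time, the measured TCP pose, the force, the opening and the grip force at its end, in the units of the state.
- sensors.get_obs(): the state, without advancing time (a new reading comes with each control period).
- imaging.camera(name): name is "side" or "top"; returns the picture (384x512x3 uint8, blue, green, red); there is no depth.
- imaging.calibration(name): a dict with "mtx" (3x3 intrinsics, pixels), "R" (3x3) and "t" (3): a world point X has camera coordinates R X + t. Camera axes: x right, y down, z forward; pixel columns grow to the right and rows downward; lengths in m; the calibration is good to about 2 mm. A picture is of the moment at which its call begins. calibration takes no time and is no camera call.
- order.hand_in(): hands the job in; it is judged then, once.
Trained networks look in the newest picture that a camera, given by its name, has taken for a name from the list of things; names that differ only in an ending like _2 or _b are one class to them, and where a whole thing is asked for, a point or a joint stands for the part that bears it (a point fixed in the world has none). Each returns a list of dicts, best first, with "conf" (0 to 1); they miss things now and then, are a little off and sometimes report something else, mostly with a low value. They report only what shows in the picture. A call takes as long as a camera call.
- spotter.look_for(label, camera): "pixel" ([column, row] in pixels, amid what is visible of it).
The state is a dict: "clock": time; "joint_pos": joint angles; "joint_velocities": joint speeds; "tau": joint torques, N m; "position": TCP position; "ee_rot": TCP orientation; "ft_force": force on the tool from outside, world axes, zero at the start; "torque": the same for the moment, N m; "grip_width": opening from 0.0 (shut) to 1.0 (fully open); "grasp_force": force on a finger pad.
Only numpy, scipy, OpenCV 4.12 (cv2) and the standard library are available. Lean on these libraries where they do the work, as an engineer would, in place of code of your own. Each camera call takes 0.05 s, during which the arm holds its last target. There are 200 camera calls.

## Working session

There is one attempt and no reset: what is moved stays moved. The work goes in short steps, Python scripts to look and compute and a shell command to move; the robot and the scene stay as the last step left them, time stands still between calls to the robot, and variables do not carry over. Pictures are saved under pics/ and viewed, at most 10 in all, crops included, and the job is handed in when it is done.

```bash
mkdir -p pics; cat > h.py <<'E'
import numpy as np, cv2
from workcell import sensors, imaging, order, spotter
def ray(cam,px):
    c=imaging.calibration(cam);M,R,t=[np.array(c[k],float) for k in("mtx","R","t")]
    d=R.T@np.linalg.inv(M)@np.array([px[0],px[1],1.]);return -R.T@t.ravel(),d
def atz(cam,px,z):
    o,d=ray(cam,px);return o+d*(z-o[2])/d[2]
def proj(cam,X):
    c=imaging.calibration(cam);p=np.array(c["mtx"])@(np.array(c["R"])@np.array(X)+np.array(c["t"]).ravel());return p[:2]/p[2]
E
python3 - <<'E'
from h import *
np.set_printoptions(precision=4,suppress=True)
ims=[imaging.camera(c) for c in("top","side")]
for c,i in zip(("top","side"),ims): cv2.imwrite(f"pics/{c}0.png",i)
for n,z in (("rim_centre",.04),("crank_grip",.086),("pointer_head",.081),("tip_contact",.04),("stand",.014),("mini_beaker_mid",.023),("small_bottle_mid",.05),("dropper_bottle_mid",.05)):
  for c in("top","side"):
    for r in spotter.look_for(n,c)[:2]: print(n,c,round(r["conf"],2),np.round(r["pixel"],0),atz(c,r["pixel"],z))
o=sensors.get_obs();print(o)
E
```

```text
rim_centre top 0.61 [279. 177.] [ 0.556 -0.021  0.04 ]
rim_centre side 0.83 [238. 193.] [0.5662 0.0427 0.04  ]
crank_grip top 0.38 [302. 158.] [ 0.5935 -0.0773  0.086 ]
pointer_head top 0.76 [250. 167.] [0.576  0.0559 0.081 ]
pointer_head top 0.65 [280. 180.] [ 0.5388 -0.0211  0.081 ]
pointer_head side 0.72 [232. 196.] [0.5775 0.1012 0.081 ]
tip_contact top 0.81 [276. 177.] [ 0.5564 -0.0138  0.04  ]
tip_contact side 0.8 [238. 190.] [0.5657 0.0312 0.04  ]
stand top 0.62 [278. 178.] [ 0.5591 -0.0198  0.014 ]
stand side 0.82 [240. 188.] [ 0.5625 -0.0114  0.014 ]
mini_beaker_mid top 0.65 [375. 230.] [ 0.4111 -0.2695  0.023 ]
mini_beaker_mid side 0.57 [283. 138.] [ 0.4206 -0.2601  0.023 ]
small_bottle_mid top 0.97 [144. 166.] [0.5923 0.3378 0.05  ]
small_bottle_mid top 0.59 [293. 176.] [ 0.5561 -0.0581  0.05  ]
small_bottle_mid side 0.92 [222. 281.] [0.5899 0.3461 0.05  ]
small_bottle_mid side 0.62 [245. 172.] [ 0.5466 -0.0416  0.05  ]
dropper_bottle_mid top 0.72 [362. 151.] [ 0.6198 -0.2435  0.05  ]
dropper_bottle_mid side 0.59 [284. 139.] [ 0.4214 -0.2111  0.05  ]
dropper_bottle_mid side 0.46 [224. 135.] [ 0.6219 -0.2383  0.05  ]
{'clock': 0.9, 'joint_pos': array([ 1.1794,  0.3322, -0.0647,  1.4601,  0.0216,  1.3499, -0.0885]), 'joint_velocities': array([ 0.0008,  0.0011,  0.    , -0.0005, -0.002 , -0.0011,  0.0003]), 'tau': array([ -0.0011, -62.5233,   0.0479, -39.1842,   0.0164,   0.0016,
        -0.    ]), 'position': array([ 0.2253, -0.583 ,  0.2103]), 'ee_rot': array([0.9831, 0.1833, 0.    , 0.    ]), 'ft_force': array([ 0.1864,  0.8622, -0.4758]), 'torque': array([ 0.0022, -0.046 , -0.0273]), 'grasp_force': 0.0, 'grip_width': 0.9981741137925367}
```

View pics/top0.png

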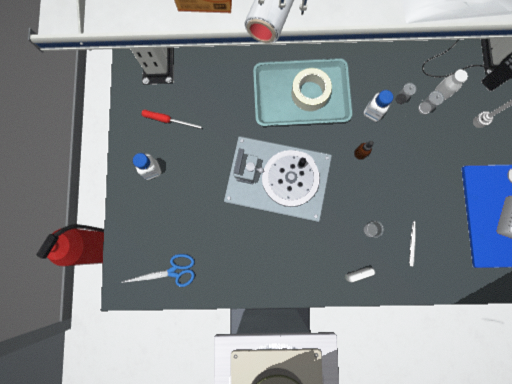

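View pics/side0.png

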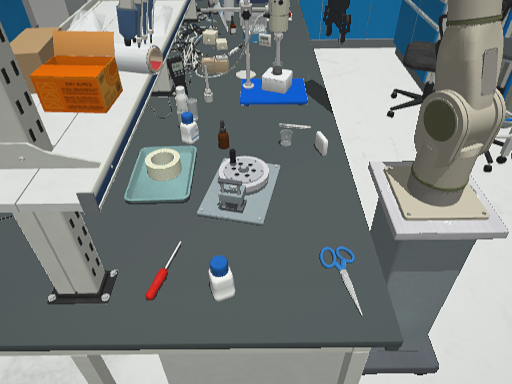

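The top view shows the wheel at about (291,177), the black handle near (302,160) and the pointer head near (250,165). The base corners lie at (238,138), (330,155), (320,220) and (225,202). The side view shows the handle at (233,157) and the head at (231,195). I'll zoom in on both.

```bash
python3 - <<'E'
from h import *
t=cv2.imread("pics/top0.png")[125:230,215:345]; s=cv2.imread("pics/side0.png")[140:230,190:290]
t=cv2.resize(t,None,fx=4,fy=4,interpolation=2); s=cv2.resize(s,None,fx=4,fy=4,interpolation=2)
W=np.zeros((600,800,3),np.uint8)
t=cv2.resize(t,(416,336));W[:336,:416]=t
W[:346,418:800]=cv2.resize(s,(382,344))[:346] if 0 else cv2.copyMakeBorder(cv2.resize(s,(382,344)),0,2,0,0,0)
cv2.imwrite("pics/z.png",W[:346])
E
```

```text
(no output)
```

View pics/z.png

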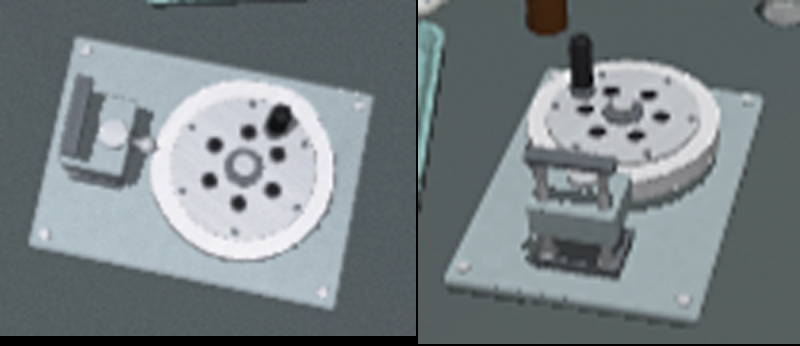

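```bash
python3 - <<'E'
from h import *
np.set_printoptions(precision=4,suppress=True)
T=lambda u,v:(215+u/3.2-.4,125+v/3.2-.4)
S=lambda u,v:(190+(u-418)/3.82-.4,140+v/3.82-.4)
P=lambda n,c,p,z:print(n,c,atz(c,p,z)[:2])
cs=[atz("top",T(*p),.014)[:2] for p in((75,38),(373,95),(335,308),(30,245))]
print(cs,[np.linalg.norm(cs[i]-cs[i-1]) for i in range(4)])
e=(cs[0]+cs[3]-cs[1]-cs[2]);e/=np.linalg.norm(e);f=cs[0]-cs[3]+cs[1]-cs[2];f/=np.linalg.norm(f)
print("ydir",e,np.degrees(np.arctan2(e[1],e[0])),"xdir",f,np.degrees(np.arctan2(f[1],f[0])))
P("nut","top",T(245,167),.065);P("nutS","side",S(624,103),.065)
P("rim","top",T(241.5,170),.05)
P("pad","top",T(113,131),.081)
P("htop","top",T(284,110),.107);P("hbot","top",T(274,133),.061)
P("hmidS","side",S(581,66),.086);P("htopS","side",S(580,36),.107)
# triangulate handle top
def tri(a,b):
    o1,d1=ray("top",a);o2,d2=ray("side",b)
    A=np.c_[d1,-d2];s=np.linalg.lstsq(A,o2-o1,rcond=None)[0];return (o1+d1*s[0]+o2+d2*s[1])/2,np.linalg.norm(o1+d1*s[0]-o2-d2*s[1])
print("tri htop",tri(T(284,110),S(580,38)),"nut",tri(T(245,167),S(624,103)), "pad",tri(T(113,131),S(583,178)))
E
```

```text
[array([0.679 , 0.0886]), array([ 0.6218, -0.1673]), array([ 0.4392, -0.1262]), array([0.4979, 0.1289])] [np.float64(0.18548067894365053), np.float64(0.2622382068533345), np.float64(0.18709715618203654), np.float64(0.2617801561837371)]
ydir [0.2213 0.9752] 77.21565766696192 xdir [ 0.9758 -0.2186] -12.62534903100016
nut top [ 0.5508 -0.0509]
nutS side [ 0.5512 -0.0464]
rim top [ 0.5514 -0.0492]
pad top [0.5793 0.055 ]
htop top [ 0.5868 -0.0791]
hbot top [ 0.5793 -0.0758]
hmidS side [ 0.5839 -0.0663]
htopS side [ 0.584  -0.0763]
tri htop (array([ 0.5859, -0.0793,  0.1036]), np.float64(0.003334954144584569)) nut (array([ 0.5514, -0.0512,  0.0614]), np.float64(0.00014633969591211233)) pad (array([0.5791, 0.0553, 0.0765]), np.float64(0.0025686204638678176))
```

```bash
cat >> h.py <<'E'
from scipy.spatial.transform import Rotation as Ro
C=np.array([.551,-.050]); YAW=np.radians(77.2)
def togo(x,y,z,yaw=YAW):
    o=sensors.get_obs();R=Ro.from_quat(o["ee_rot"])
    W=Ro.from_euler("z",yaw)*Ro.from_quat([1,0,0,0])
    print("shift",np.round(R.inv().apply(np.array([x,y,z])-o["position"]),4),"turn",np.round((R.inv()*W).as_rotvec(),4))
    print("F",np.round(o["ft_force"],2),"pos",np.round(o["position"],4),"grip",round(o["grip_width"],3),round(o["grasp_force"],1),"t",o["clock"])
E
python3 -m inch '[[[0.556,-0.4675,0,0,0,-0.979,1],[0.556,-0.4675,0,0,0,-0.979,1],[0.556,-0.4675,0,0,0,-0.979,1],[0.556,-0.4675,0,0,0,-0.979,1],[0.556,-0.4675,0,0,0,-0.979,1],[0.556,-0.4675,0,0,0,-0.979,1],[0.556,-0.4675,0,0,0,-0.979,1],[0.556,-0.4675,0,0,0,-0.979,1],[0.556,-0.4675,0,0,0,-0.979,1],[0.556,-0.4675,0,0,0,-0.979,1]]]' 20
python3 -c "
from h import *
togo(.5755,.0535,.16)"
```

```text
clock: 1.9
position: [0.4669, -0.1431, 0.2107]
ee_rot: [0.781, 0.624, 0.0, 0.001]
ft_force: [0.8, -1.0, 0.3]
grip_width: -0.003
grasp_force: 0.0
shift [0.2158 0.0623 0.0506] turn [0.001  0.0006 0.0002]
F [ 0.78 -1.01  0.27] pos [ 0.4669 -0.1431  0.2107] grip -0.003 0.0 t 1.9
```

```bash

python3 -m inch '[[[0.216,0.0623,0.04,0,0,0,1],[0.216,0.0623,0.04,0,0,0,1],[0.216,0.0623,0.04,0,0,0,1],[0.216,0.0623,0.04,0,0,0,1],[0.216,0.0623,0.04,0,0,0,1],[0.216,0.0623,0.04,0,0,0,1],[0.216,0.0623,0.04,0,0,0,1]]]'
python3 -c "
from h import *
togo(.5755,.0535,.11)
cv2.imwrite('pics/t1.png',cv2.resize(imaging.camera('top')[110:230,205:345],None,fx=5,fy=4.5)[:540,:700])
cv2.imwrite('pics/s1.png',cv2.resize(imaging.camera('side')[120:240,170:300],None,fx=5,fy=4.5))
"
python3 -c "
import cv2,numpy as np
a=cv2.imread('pics/t1.png');b=cv2.imread('pics/s1.png')
cv2.imwrite('pics/ts1.png',np.hstack([cv2.resize(a,(400,400)),cv2.resize(b,(400,400))]))"
```

```text
clock: 2.6
position: [0.5747, 0.0523, 0.17]
ee_rot: [0.781, 0.624, -0.0, -0.0]
ft_force: [0.3, -0.3, -0.6]
grip_width: -0.001
grasp_force: 0.0
shift [0.0013 0.0005 0.06  ] turn [-0.0006  0.0001  0.0016]
F [ 0.26 -0.35 -0.65] pos [0.5747 0.0523 0.17  ] grip -0.001 0.0 t 2.6
```

View pics/ts1.png

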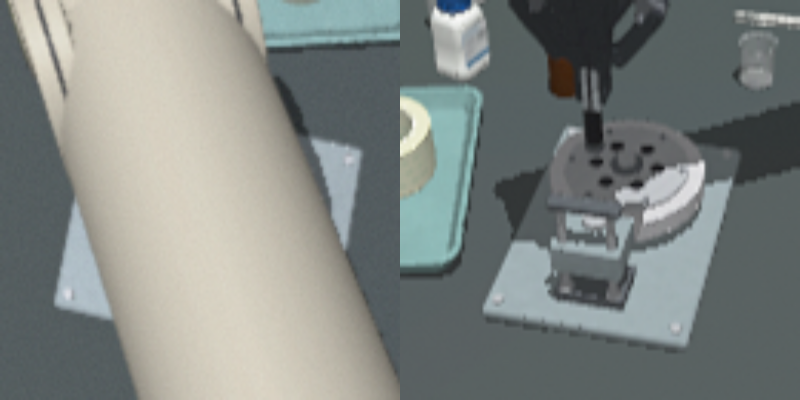

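The side view shows the closed fingertips at crop (593,140), directly above the pad at (592,224). Next I descend.

```bash

python3 -m inch '[[[0.001,0,0.02,0,0,0,1],[0.001,0,0.04,0,0,0,1],[0.001,0,0.06,0,0,0,1],[0.001,0,0.063,0,0,0,1],[0.001,0,0.066,0,0,0,1],[0.001,0,0.069,0,0,0,1],[0.001,0,0.072,0,0,0,1],[0.001,0,0.074,0,0,0,1]]]'
python3 -m inch '[[[0,0,0.002,0,0,0,1],[0,0,0.004,0,0,0,1],[0,0,0.006,0,0,0,1],[0,0,0.008,0,0,0,1],[0,0,0.010,0,0,0,1]]]'
```

```text
clock: 3.5
position: [0.5753, 0.0529, 0.0966]
ee_rot: [0.781, 0.624, 0.0, 0.0]
ft_force: [0.8, 0.1, -0.2]
grip_width: -0.001
grasp_force: 0.0
clock: 4.0
position: [0.5751, 0.053, 0.0861]
ee_rot: [0.781, 0.624, 0.0, 0.0]
ft_force: [-0.2, -0.4, 0.1]
grip_width: 0.003
grasp_force: 0.0
```

```bash
python3 -c "
from h import *
im=imaging.camera('side');cv2.imwrite('pics/s2.png',cv2.resize(im[140:230,195:285],(600,600),interpolation=2))
for z in (.069,.08):print(proj('side',[.5751,.053,z]),(proj('side',[.5751,.053,z])-[195,140])*600/90)"
```

```text
[233.9671006  187.63156738] [259.78067068 317.54378252]
[233.77143149 184.54288136] [258.47620995 296.95254243]
```

View pics/s2.png

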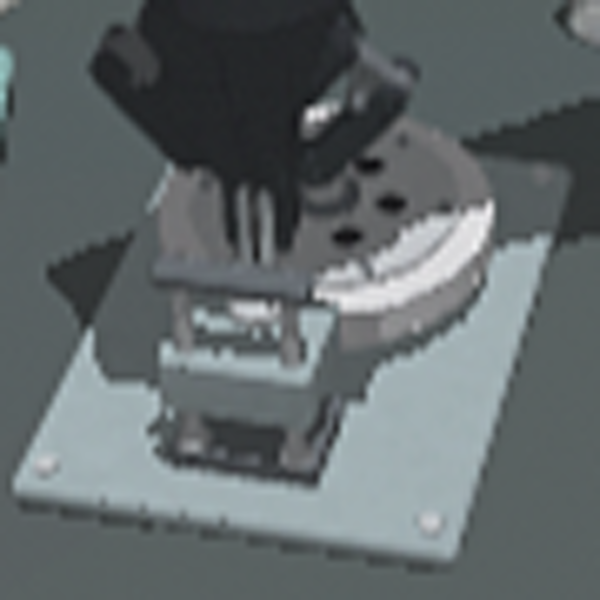

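The picture shows the fingertips still hidden by the bridge at (258,275), with the pad visible at (255,308) and the head not moved yet. I keep descending in small checked steps.

```bash

python3 -m inch '[[[0,0,0.0015,0,0,0,1],[0,0,0.003,0,0,0,1]]]' | grep -E "pos|ft_"
python3 -m inch '[[[0,0,0.0015,0,0,0,1],[0,0,0.003,0,0,0,1]]]' | grep -E "pos|ft_"
```

```text
position: [0.5751, 0.053, 0.0833]
ft_force: [-0.1, -0.5, 0.8]
position: [0.5751, 0.053, 0.0802]
ft_force: [0.1, -0.6, -0.3]
```

```bash
python3 -c "
from h import *
im=imaging.camera('side');a=cv2.imread('pics/side0.png')
cr=lambda i:cv2.resize(i[165:225,205:265],(400,400),interpolation=2)
cv2.imwrite('pics/s3.png',np.hstack([cr(a),cr(im)]))
for z in (.06,.063,.08):print((proj('side',[.5751,.055,z])-[205,165])*400/60)
print(sensors.get_obs()['ft_force'],sensors.get_obs()['tau'])
"
```

```text
[193.98049178 170.70325643]
[193.62942527 165.17268528]
[191.61585326 133.45162158]
[ 0.32472411  0.30445519 -0.33345975] [-7.55372643e-02 -5.75631809e+01 -9.30133224e+00 -3.51671755e+01
 -3.24318054e-03  2.01006682e-02  1.58475578e-02]
```

View pics/s3.png

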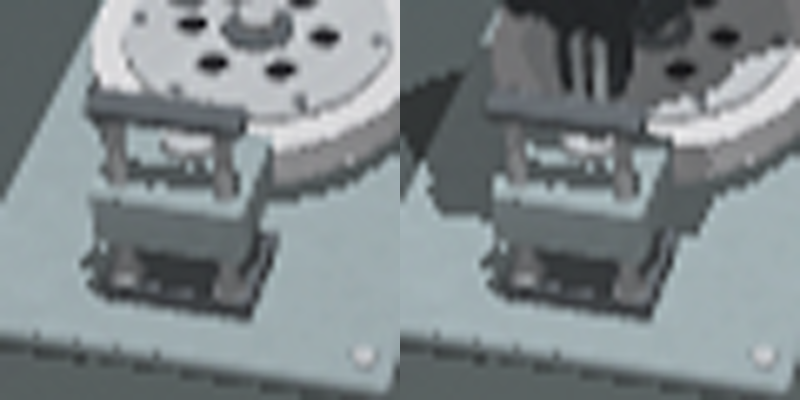

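```bash
python3 -c "
from h import *
np.set_printoptions(precision=3,suppress=True)
for c in('side','top'):
  print(c,'cam at',ray(c,(0,0))[0],'start tip',proj(c,[.225,-.583,.193]),proj(c,[.225,-.583,.27]))
  for X in ([.5747,.0523,.153],[.575,.053,.063],[.575,.053,.1],[.575,.053,.14],[.575,.08,.12],[.57,.02,.063]):print(X,proj(c,X), (proj(c,X)-[205,165])*400/60)
a=cv2.imread('pics/side0.png');t=cv2.imread('pics/top0.png')
# robot reach check in pics
im=imaging.camera('side')
cv2.imwrite('pics/s4.png',np.hstack([cv2.resize(a[0:100,280:400],(400,333)),cv2.resize(im[60:220,180:330],(400,333))]))
"
```

```text
side cam at [0.51  0.866 0.761] start tip [331.841  52.026] [334.227  31.217]
[0.5747, 0.0523, 0.153] [232.569 162.787] [183.795 -14.752]
[0.575, 0.053, 0.063] [234.109 189.299] [194.062 161.991]
[0.575, 0.053, 0.1] [233.446 178.82 ] [189.642  92.131]
[0.575, 0.053, 0.14] [232.695 166.941] [184.631  12.942]
[0.575, 0.08, 0.12] [232.651 179.413] [184.342  96.084]
[0.57, 0.02, 0.063] [236.348 181.602] [208.987 110.683]
top cam at [0.361 0.029 1.   ] start tip [556.57 311.77] [589.001 318.394]
[0.5747, 0.0523, 0.153] [250.127 160.39 ] [300.849 -30.734]
[0.575, 0.053, 0.063] [250.935 168.733] [306.234  24.884]
[0.575, 0.053, 0.1] [250.506 165.452] [303.376   3.015]
[0.575, 0.053, 0.14] [250.003 161.6  ] [300.02  -22.664]
[0.575, 0.08, 0.12] [239.277 163.82 ] [228.51   -7.869]
[0.57, 0.02, 0.063] [263.627 170.32 ] [390.844  35.468]
```

View pics/s4.png

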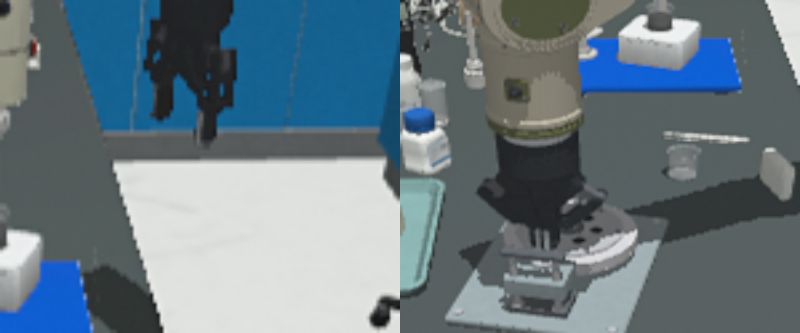

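Left panel: the open fingertips sit near full-image (328,35) and (342,42), about 10 px higher than the calibration predicts. Right panel: the tips are still hidden behind the bridge. This could be an error in z or in y, so I'll move to a spot where both cameras see the fingers.

```bash

python3 -m inch '[[[0,0,-0.045,0,0,0,1],[0,0,-0.09,0,0,0,1],[0,0,-0.13,0,0,0,1],[-0.333,0.024,-0.13,0,0,0,1],[-0.333,0.024,-0.13,0,0,0,1],[-0.333,0.024,-0.13,0,0,0,1],[-0.333,0.024,-0.13,0,0,0,1],[-0.333,0.024,-0.13,0,0,0,1],[-0.333,0.024,-0.13,0,0,0,1],[-0.333,0.024,-0.13,0,0,0,1]]]'
python3 -c "
from h import *
np.set_printoptions(precision=1,suppress=True)
p=sensors.get_obs()['position'];q=p-[0,0,.017];print(p)
W=[]
for c in('top','side'):
  im=imaging.camera(c);cv2.imwrite('pics/raw_'+c+'.png',im);u=proj(c,q);u0=np.round(u).astype(int)-[30,30];print(c,u,u0,proj(c,q+[0,0,.1]))
  u0=np.maximum(u0,0);W.append(cv2.resize(im[u0[1]:u0[1]+60,u0[0]:u0[0]+60],(400,400),interpolation=2))
cv2.imwrite('pics/v8.png',np.hstack(W))"
```

```text
clock: 5.55
position: [0.5233, -0.2813, 0.2103]
ee_rot: [0.782, 0.623, -0.001, 0.0]
ft_force: [0.4, -0.4, 0.5]
grip_width: 0.001
grasp_force: 0.0
[ 0.5 -0.3  0.2]
top [399.8 175. ] [370 145] [418.8 164.5]
side [252.5  89.4] [222  59] [251.9  58.8]
```

View pics/v8.png

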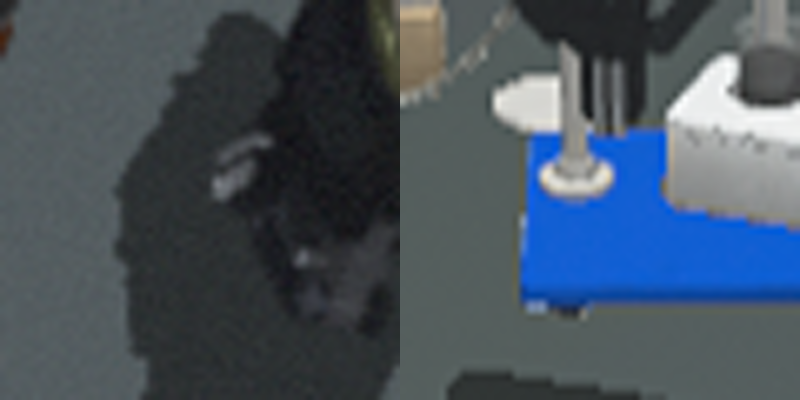

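Both views agree: the closed fingertips sit about 30 mm higher than the TCP reading implies, at crop (610,135) in side and (235,175) in top, with no sideways offset. I go back above the pad and find contact by force.

```bash

python3 -m inch '[[[0.333,-0.024,0,0,0,0,1],[0.333,-0.024,0,0,0,0,1],[0.333,-0.024,0,0,0,0,1],[0.333,-0.024,0,0,0,0,1],[0.333,-0.024,0,0,0,0,1],[0.333,-0.024,0,0,0,0,1],[0.333,-0.024,0,0,0,0,1],[0.333,-0.024,0.045,0,0,0,1],[0.333,-0.024,0.09,0,0,0,1],[0.333,-0.024,0.126,0,0,0,1]]]'| grep -E "pos|ft_"
python3 -m inch '[[[0,0,0.002,0,0,0,1],[0,0,0.004,0,0,0,1]]]' | grep -E "pos|ft_"
python3 -m inch '[[[0,0,0.002,0,0,0,1],[0,0,0.004,0,0,0,1]]]' | grep -E "pos|ft_"
python3 -m inch '[[[0,0,0.002,0,0,0,1],[0,0,0.004,0,0,0,1]]]' | grep -E "pos|ft_"
```

```text
position: [0.5741, 0.054, 0.0822]
ft_force: [-0.1, -0.9, -1.4]
position: [0.5752, 0.0537, 0.0811]
ft_force: [1.3, 1.2, 1.9]
position: [0.5764, 0.0532, 0.0783]
ft_force: [0.0, -0.2, 0.5]
position: [0.5755, 0.0529, 0.0729]
ft_force: [0.7, 0.1, -0.3]
```

```bash

python3 -m inch '[[[0,0,0.002,0,0,0,1],[0,0,0.003,0,0,0,1]]]' | grep -E "pos|ft_"
python3 -m inch '[[[0,0,0.002,0,0,0,1],[0,0,0.003,0,0,0,1]]]' | grep -E "pos|ft_"
python3 -m inch '[[[0,0,0.002,0,0,0,1],[0,0,0.003,0,0,0,1]]]' | grep -E "pos|ft_"
```

```text
position: [0.575, 0.0529, 0.0692]
ft_force: [0.8, -0.5, -0.5]
position: [0.575, 0.0529, 0.0661]
ft_force: [-1.0, 0.7, 0.7]
position: [0.575, 0.053, 0.0631]
ft_force: [0.8, -0.1, -0.2]
```

```bash

python3 -m inch '[[[0,0,0.001,0,0,0,1],[0,0,0.002,0,0,0,1]]]' | grep -E "pos|ft_"
python3 -m inch '[[[0,0,0.001,0,0,0,1],[0,0,0.002,0,0,0,1]]]' | grep -E "pos|ft_"
python3 -m inch '[[[0,0,0.001,0,0,0,1],[0,0,0.002,0,0,0,1]]]' | grep -E "pos|ft_"
python3 -c "
from h import *
print(sensors.get_obs()['ft_force'],sensors.get_obs()['clock'])
im=imaging.camera('side');cv2.imwrite('pics/raw9.png',im)
a=cv2.imread('pics/side0.png')
d=cv2.absdiff(a,im).sum(2)[180:215,220:245]
for r in d: print(' '.join('%3d'%v for v in r))
"
```

```text
position: [0.575, 0.053, 0.0614]
ft_force: [-1.1, -1.0, 2.7]
position: [0.575, 0.0529, 0.0593]
ft_force: [-1.2, 0.0, 3.0]
position: [0.575, 0.0529, 0.0572]
ft_force: [-1.5, -0.2, 3.4]
[-1.45537702 -0.15247124  3.36176274] 8.45
  9   7  10  10  14  13  14  16  16  22  23  24  21  48  57 109 144 241 224 313 245 212 274 274 273
 11   9   6  11  10   9  12  10  10  10   9  12  15  14  18  21  26  32  37  42  12  52 247 283 294
  8   8   9  11  14  16  15  12  10  11   9  11  11   8  12  11  12  12  15  13  20  28 110 193 173
 13   8   6  14  98  64  14  22  20  21  20  20  18  13  13  11  11   5  11   9  15  22 206  13  27
  7  13  14  38 205 194 169 177 142 179 169 170  62  39  40  14  14  10   7   8  16   4 282  56  30
  5  18  18  41 240 245 245 243 242 224 292 291 202 298 272 141 121   0  10  21  43 125 184 206 115
 92  14  18  42 250 242 233 234 240  63 236 271 267 398 380 203 175   1  15  51 174 219 210 199  57
221   8  15  14 264 248 240 239 248  60 108 171 236 136 192  81  64  14  15  44 248 243 238 252 241
223   9  15  16   2 144 260 259 261 208  76  18  67 209 160  76  57   9  
[... 1926 characters left out ...]

  4   9   3  10   2  63  11 100  96   5  33  41   8  73   0   4   7  45   6  10   7  43   6   6  10
 12   6   5   3   7   5  12   5  10   6  34  40  11  91   3   4   8  61   9  11  58  53   4   6  12
 10   9  12  11   8   8  10   9   6   5   8   6   6   6   8   7   7   5  10  30  70   9   6   9  14
 10  13  13  15  14  11  13  10  12  12   9   8   8   8   7   6   4   7   9   8   8   6   6  10  10
  9  10  12  12  12  14  14  14  12  14  11  13  11  12   9   9   9   8  10   8   7   5   8  11  12
 10  10  12  15  12  11  11  12  15  12  12   9  11  12  13  14  11  13   9  11  11  10   9  11  13
 14  10  10  12  12  12  11  10   9  13  10  14  11  12  12  16  12  11  10  14  12  15  13  12  13
```

Contact came at TCP z ≈ 0.062, and the head is now sliding at about 3 N. I keep pressing to the stop.

```bash

python3 -m inch '[[[0,0,0.0015,0,0,0,1],[0,0,0.003,0,0,0,1],[0,0,0.0045,0,0,0,1],[0,0,0.006,0,0,0,1]]]' | grep -E "pos|ft_"
python3 -m inch '[[[0,0,0.0015,0,0,0,1],[0,0,0.003,0,0,0,1]]]' | grep -E "pos|ft_"
python3 -m inch '[[[0,0,0.001,0,0,0,1],[0,0,0.002,0,0,0,1]]]' | grep -E "pos|ft_"
```

```text
position: [0.5751, 0.053, 0.0512]
ft_force: [-1.8, -0.0, 3.5]
position: [0.5751, 0.053, 0.0482]
ft_force: [-1.6, -0.3, 2.3]
position: [0.5751, 0.053, 0.0462]
ft_force: [-0.9, -0.1, 3.1]
```

```bash

python3 -m inch '[[[0,0,0.001,0,0,0,1]]]' | grep -E "pos|ft_"
python3 -m inch '[[[0,0,0.001,0,0,0,1]]]' | grep -E "pos|ft_"
```

```text
position: [0.5751, 0.053, 0.0452]
ft_force: [-1.3, 0.3, 3.8]
position: [0.5751, 0.053, 0.0442]
ft_force: [-0.6, 0.4, 2.7]
```

```bash

python3 -m inch '[[[0,0,0.0007,0,0,0,1]]]' | grep -E "pos|ft_"
python3 -m inch '[[[0,0,0.0007,0,0,0,1]]]' | grep -E "pos|ft_"
```

```text
position: [0.5751, 0.053, 0.0435]
ft_force: [-0.1, 0.4, 2.7]
position: [0.5751, 0.053, 0.0429]
ft_force: [-1.3, 0.3, 3.2]
```

```bash

python3 -m inch '[[[0,0,0.0007,0,0,0,1]]]' | grep -E "pos|ft_"
python3 -m inch '[[[0,0,0.0007,0,0,0,1]]]' | grep -E "pos|ft_"
```

```text
position: [0.5751, 0.053, 0.0422]
ft_force: [-1.4, 0.2, 3.0]
position: [0.5751, 0.053, 0.0415]
ft_force: [-0.5, 0.5, 3.3]
```

```bash

python3 -m inch '[[[0,0,0.0007,0,0,0,1]]]' | grep -E "pos|ft_"
```

```text
position: [0.5751, 0.053, 0.0408]
ft_force: [-0.6, 0.8, 2.6]
```

```bash

python3 -m inch '[[[0,0,0.0007,0,0,0,1]]]' | grep -E "pos|ft_"
python3 -m inch '[[[0,0,0.0007,0,0,0,1]]]' | grep -E "pos|ft_"
```

```text
position: [0.5751, 0.053, 0.0401]
ft_force: [-0.5, 1.0, 3.0]
position: [0.5751, 0.053, 0.0394]
ft_force: [-0.5, 0.5, 2.8]
```

```bash

python3 -m inch '[[[0,0,0.0007,0,0,0,1]]]' | grep -E "pos|ft_"
```

```text
position: [0.5752, 0.053, 0.0391]
ft_force: [-4.0, -0.9, 13.2]
```

```bash

python3 -m inch '[[[0,0,0.0007,0,0,0,1]]]' | grep -E "pos|ft_"
```

```text
position: [0.5752, 0.053, 0.039]
ft_force: [-7.3, -1.0, 20.2]
```

The head is on its stop, at TCP z 0.0392 with a clear force rise, so the shut fingertips are at TCP + 21 mm. I hold briefly, lift and go over to the handle.

```bash

python3 -m inch '[[[0,0,0,0,0,0,1],[0,0,0,0,0,0,1],[0,0,-0.02,0,0,0,1],[0,0,-0.06,0,0,0,1],[0,0,-0.10,0,0,0,1],[-0.05,0.015,-0.10,0,0,0,-0.2],[-0.09,0.027,-0.10,0,0,0,-0.2],[-0.124,0.038,-0.10,0,0,0,-0.2],[-0.124,0.038,-0.10,0,0,0,-0.2],[-0.124,0.038,-0.10,0,0,0,-0.2]]]' 20
python3 -c "
from h import *
togo(.5845,-.0765,.048)
im=imaging.camera('side');cv2.imwrite('pics/raw10.png',im);t=imaging.camera('top')
cv2.imwrite('pics/v9.png',np.hstack([cv2.resize(im[130:220,190:280],(400,400),interpolation=2),cv2.resize(t[130:220,240:330],(400,400),interpolation=2)]))"
```

```text
clock: 11.4
position: [0.5844, -0.0772, 0.1375]
ee_rot: [0.782, 0.623, -0.0, -0.0]
ft_force: [0.1, 0.3, 0.2]
grip_width: 0.602
grasp_force: 0.0
shift [0.0008 0.     0.0895] turn [-0.0007  0.     -0.0016]
F [0.06 0.32 0.17] pos [ 0.5844 -0.0772  0.1375] grip 0.602 0.0 t 11.4
```

View pics/v9.png

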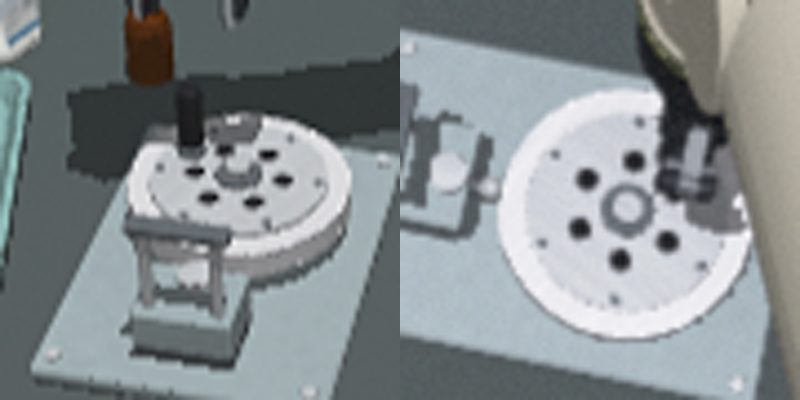

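The picture shows the head fully down. The fingers straddle the handle: tips at columns 145 and 232, handle at 188. I descend and close lightly.

```bash

python3 -m inch '[[[0.001,0,0.025,0,0,0,-0.2],[0.001,0,0.05,0,0,0,-0.2],[0.001,0,0.07,0,0,0,-0.2],[0.001,0,0.08,0,0,0,-0.2],[0.001,0,0.088,0,0,0,-0.2]]]' 20
python3 -m inch '[[[0,0,0,0,0,0,1],[0,0,0,0,0,0,1],[0,0,0,0,0,0,1],[0,0,0,0,0,0,1],[0,0,0,0,0,0,1],[0,0,0,0,0,0,1]]]' 20
```

```text
clock: 12.0
position: [0.5849, -0.0743, 0.0496]
ee_rot: [0.781, 0.625, 0.0, -0.0]
ft_force: [0.0, -0.6, 0.8]
grip_width: 0.599
grasp_force: 0.0
clock: 12.6
position: [0.5868, -0.0759, 0.0514]
ee_rot: [0.782, 0.624, 0.001, 0.002]
ft_force: [5.5, -1.8, -3.9]
grip_width: 0.2
grasp_force: 23.3
```

```bash
python3 - <<'E'
from h import *
Cc=np.array([.5533,-.0506]);cmd=np.array([.5846,-.0762])
X=np.array([np.cos(YAW),np.sin(YAW)]);Y=np.array([X[1],-X[0]])
P=lambda d:Cc+.042*np.array([np.cos(np.radians(d)),np.sin(np.radians(d))])
cur=cmd
for k in range(45):
    a=-37+8*k;r=[]
    for b in(a+4,a+8):
        d=P(b)-cur;r.append((round(d@X,4),round(d@Y,4)))
    print(a+8,r);cur=cur+X*r[1][0]+Y*r[1][1]
E
```

```text
-29 [(np.float64(0.0035), np.float64(0.0032)), (np.float64(0.0063), np.float64(0.0041))]
-21 [(np.float64(0.0029), np.float64(0.0008)), (np.float64(0.0057), np.float64(0.0013))]
-13 [(np.float64(0.003), np.float64(0.0003)), (np.float64(0.0059), np.float64(0.0004))]
-5 [(np.float64(0.0029), np.float64(-0.0001)), (np.float64(0.0058), np.float64(-0.0004))]
3 [(np.float64(0.0029), np.float64(-0.0005)), (np.float64(0.0058), np.float64(-0.0012))]
11 [(np.float64(0.0028), np.float64(-0.0009)), (np.float64(0.0055), np.float64(-0.002))]
19 [(np.float64(0.0026), np.float64(-0.0012)), (np.float64(0.0052), np.float64(-0.0027))]
27 [(np.float64(0.0024), np.float64(-0.0016)), (np.float64(0.0047), np.float64(-0.0034))]
35 [(np.float64(0.0022), np.float64(-0.002)), (np.float64(0.0042), np.float64(-0.0041))]
43 [(np.float64(0.0019), np.float64(-0.0022)), (np.float64(0.0037), np.float64(-0.0046))]
51 [(np.float64(0.0015), np.float64(-0.0025)), (np.float64(0.0029), np.float64(-0.0051))]
59 [(np.float64(0.0012), np.float64(-0.0026)), (np.float64(0.0022), np.float64(-0.0054))]
67 [(np.float64(0.0008), np
[... 2262 characters left out ...]
.float64(0.0001), np.float64(0.003)), (np.float64(0.0005), np.float64(0.0059))]
275 [(np.float64(0.0006), np.float64(0.0028)), (np.float64(0.0014), np.float64(0.0056))]
283 [(np.float64(0.001), np.float64(0.0028)), (np.float64(0.0022), np.float64(0.0055))]
291 [(np.float64(0.0014), np.float64(0.0026)), (np.float64(0.0029), np.float64(0.0051))]
299 [(np.float64(0.0017), np.float64(0.0023)), (np.float64(0.0036), np.float64(0.0046))]
307 [(np.float64(0.002), np.float64(0.0021)), (np.float64(0.0042), np.float64(0.0041))]
315 [(np.float64(0.0023), np.float64(0.0018)), (np.float64(0.0047), np.float64(0.0034))]
323 [(np.float64(0.0026), np.float64(0.0015)), (np.float64(0.0052), np.float64(0.0028))]
```

```bash
(
python3 -m inch '[[[0.0035,0.0032,0,0,0,0,1],[0.0063,0.0041,0,0,0,0,1]]]'
python3 -m inch '[[[0.0029,0.0008,0,0,0,0,1],[0.0057,0.0013,0,0,0,0,1]]]'
python3 -m inch '[[[0.003,0.0003,0,0,0,0,1],[0.0059,0.0004,0,0,0,0,1]]]'
python3 -m inch '[[[0.0029,-0.0001,0,0,0,0,1],[0.0058,-0.0004,0,0,0,0,1]]]'
) > log1; cat >> h.py <<'E'
import re,sys
def read(fs,Cc=(.5533,-.0506)):
    s="".join(open(f).read() for f in fs);g=lambda k:[eval(x) for x in re.findall(k+r": (.*)",s)]
    out=[]
    for t,p,f,q in zip(g("clock"),g("position"),g("ft_force"),g("grasp_force")):
        v=np.array(p[:2])-Cc;r=np.hypot(*v);u=v/r;T=np.array([-u[1],u[0]])
        out.append((t,np.degrees(np.arctan2(v[1],v[0]))%360,r*1e3,f[:2]@T,f[:2]@u,f[2],q,*p))
    return np.array(out)
if __name__=="__main__":
    np.set_printoptions(suppress=True,precision=3,linewidth=150)
    print("t ang r Ftan Frad Fz grip pos");print(read(sys.argv[1:]))
E
python3 h.py log1
```

```text
t ang r Ftan Frad Fz grip pos
[[ 12.8   331.39   42.602  -4.645  -0.998   5.5    24.1     0.591  -0.071   0.051]
 [ 13.    338.867  42.991  -4.997   0.109   5.7    24.1     0.593  -0.066   0.051]
 [ 13.2   346.857  43.54   -3.921   2.559   3.4    24.      0.596  -0.06    0.051]
 [ 13.4   354.38   43.911  -4.672   3.575   2.3    23.8     0.597  -0.055   0.051]]
```

```bash
(
python3 -m inch '[[[0.0029,-0.0005,0,0,0,0,1],[0.0057,-0.0012,0,0,0,0,1]]]'
python3 -m inch '[[[0.0028,-0.0009,0,0,0,0,1],[0.0056,-0.002,0,0,0,0,1]]]'
python3 -m inch '[[[0.0026,-0.0012,0,0,0,0,1],[0.0052,-0.0027,0,0,0,0,1]]]'
python3 -m inch '[[[0.0024,-0.0016,0,0,0,0,1],[0.0047,-0.0034,0,0,0,0,1]]]'
python3 -m inch '[[[0.0022,-0.002,0,0,0,0,1],[0.0042,-0.0041,0,0,0,0,1]]]'
python3 -m inch '[[[0.0019,-0.0022,0,0,0,0,1],[0.0037,-0.0046,0,0,0,0,1]]]'
python3 -m inch '[[[0.0015,-0.0025,0,0,0,0,1],[0.0029,-0.0051,0,0,0,0,1]]]'
python3 -m inch '[[[0.0012,-0.0026,0,0,0,0,1],[0.0022,-0.0054,0,0,0,0,1]]]'
) > log2; python3 h.py log2
```

```text
t ang r Ftan Frad Fz grip pos
[[13.6    2.068 44.329 -5.817  5.894 -0.4   23.6    0.598 -0.049  0.051]
 [13.8   10.053 44.686 -5.578  6.831 -2.2   23.5    0.597 -0.043  0.051]
 [14.    18.153 44.937 -4.832  7.677 -2.8   23.4    0.596 -0.037  0.051]
 [14.2   26.225 45.259 -5.095  8.08  -3.3   23.3    0.594 -0.031  0.051]
 [14.4   34.32  45.405 -4.095  9.191 -3.3   23.3    0.591 -0.025  0.051]
 [14.6   42.333 45.587 -5.343  8.389 -2.3   23.3    0.587 -0.02   0.051]
 [14.8   50.066 45.645 -4.927  6.733 -3.1   23.3    0.583 -0.016  0.051]
 [15.    57.287 45.52  -7.844  7.772 -4.1   23.2    0.578 -0.012  0.051]]
```

```bash
(
python3 -m inch '[[[0.0015,-0.0025,0,0,0,0,1]]]'
python3 -m inch '[[[0.0013,-0.0025,0,0,0,0,1]]]'
python3 -m inch '[[[0.0010,-0.0025,0,0,0,0,1]]]'
python3 -m inch '[[[0.0009,-0.0026,0,0,0,0,1]]]'
python3 -m inch '[[[0,-0.0029,0,0,0,0,1]]]'
python3 -m inch '[[[-0.0002,-0.0029,0,0,0,0,1]]]'
python3 -m inch '[[[-0.0004,-0.0029,0,0,0,0,1]]]'
python3 -m inch '[[[-0.0006,-0.0029,0,0,0,0,1]]]'
python3 -m inch '[[[-0.0008,-0.0028,0,0,0,0,1]]]'
python3 -m inch '[[[-0.0010,-0.0028,0,0,0,0,1]]]'
) > log3; sed -i 's/Cc=(.5533,-.0506)/Cc=(.5557,-.0481)/' h.py; python3 h.py log2 log3
```

```text
t ang r Ftan Frad Fz grip pos
[[ 13.6   358.769  41.91   -5.468   6.219  -0.4    23.6     0.598  -0.049   0.051]
 [ 13.8     7.261  41.936  -5.239   7.095  -2.2    23.5     0.597  -0.043   0.051]
 [ 14.     15.927  41.909  -4.53    7.859  -2.8    23.4     0.596  -0.037   0.051]
 [ 14.2    24.613  42.018  -4.866   8.22   -3.3    23.3     0.594  -0.031   0.051]
 [ 14.4    33.35   42.019  -3.939   9.259  -3.3    23.3     0.591  -0.025   0.051]
 [ 14.6    42.018  42.13   -5.297   8.419  -2.3    23.3     0.587  -0.02    0.051]
 [ 14.8    50.386  42.188  -4.965   6.705  -3.1    23.3     0.583  -0.016   0.051]
 [ 15.     58.196  42.125  -7.966   7.646  -4.1    23.2     0.578  -0.012   0.051]
 [ 15.1    61.736  42.236  -8.332   2.663  -2.7    23.3     0.576  -0.011   0.051]
 [ 15.2    65.13   42.325  -8.177   1.145  -1.9    23.3     0.574  -0.01    0.051]
 [ 15.3    68.651  42.303  -7.292  -0.8    -1.8    23.3     0.571  -0.009   0.051]
 [ 15.4    72.291  42.41   -7.583  -3.037  -0.8    23.4     0.569  -0.008   0.051]
 [ 15.5    76.194  42.323  -6.544  -1.069   0.1    23.5     0.566  -0.007   0.051]
 [ 15.6    80.493  42.382  -5.361  -2.347   0.6    23.5     0.563  -0.006   0.051]
 [ 15.7    84.855  42.371  -4.055  -1.543   1.8    23.6     0.559  -0.006   0.051]
 [ 15.8    89.324  42.403  -3.333  -2.761   5.4    23.9     0.556  -0.006   0.051]
 [ 15.9    93.652  42.386  -2.661  -2.274   6.9    24.1     0.553  -0.006   0.051]
 [ 16.     97.729  42.385  -2.974  -2.624   6.     24.1     0.55   -0.006   0.051]]
```

The first hump is wide (over 43°) and strong (+3.5/−2 N), which marks it as the highest spot. I go past it, then sweep back to cancel lag and friction offsets.

```bash
(
python3 -m inch '[[[-0.0012,-0.0027,0,0,0,0,1]]]'
python3 -m inch '[[[-0.0013,-0.0026,0,0,0,0,1]]]'
python3 -m inch '[[[-0.0016,-0.0025,0,0,0,0,1]]]'
python3 -m inch '[[[-0.0017,-0.0023,0,0,0,0,1]]]'
) > log4; (
python3 -m inch '[[[0.0017,0.0023,0,0,0,0,1]]]'
python3 -m inch '[[[0.0016,0.0025,0,0,0,0,1]]]'
python3 -m inch '[[[0.0013,0.0026,0,0,0,0,1]]]'
python3 -m inch '[[[0.0012,0.0027,0,0,0,0,1]]]'
python3 -m inch '[[[0.0010,0.0028,0,0,0,0,1]]]'
python3 -m inch '[[[0.0008,0.0028,0,0,0,0,1]]]'
python3 -m inch '[[[0.0006,0.0029,0,0,0,0,1]]]'
python3 -m inch '[[[0.0004,0.0029,0,0,0,0,1]]]'
python3 -m inch '[[[0.0002,0.0029,0,0,0,0,1]]]'
python3 -m inch '[[[0,0.0029,0,0,0,0,1]]]'
python3 -m inch '[[[-0.0002,0.0029,0,0,0,0,1]]]'
python3 -m inch '[[[-0.0004,0.0029,0,0,0,0,1]]]'
python3 -m inch '[[[-0.0007,0.0029,0,0,0,0,1]]]'
python3 -m inch '[[[-0.0008,0.0028,0,0,0,0,1]]]'
python3 -m inch '[[[-0.0010,0.0028,0,0,0,0,1]]]'
python3 -m inch '[[[-0.0012,0.0026,0,0,0,0,1]]]'
) > log5; python3 h.py log4 log5
```

```text
t ang r Ftan Frad Fz grip pos
[[ 16.1   101.283  42.42   -5.669  -2.763   3.5    24.      0.547  -0.006   0.051]
 [ 16.2   105.018  42.45   -5.091  -3.022   3.5    24.      0.545  -0.007   0.051]
 [ 16.3   108.863  42.376  -4.888  -1.776   4.9    24.      0.542  -0.008   0.051]
 [ 16.4   112.755  42.4    -4.471  -2.526   4.9    24.      0.539  -0.009   0.051]
 [ 16.5   111.299  42.396   4.703  -1.601  12.1    24.8     0.54   -0.009   0.051]
 [ 16.6   107.322  42.319   3.668  -1.684  12.8    24.8     0.543  -0.008   0.051]
 [ 16.7   103.217  42.424   5.685  -1.027  13.1    24.9     0.546  -0.007   0.051]
 [ 16.8    99.218  42.448   6.206  -2.032  13.2    24.9     0.549  -0.006   0.051]
 [ 16.9    95.818  42.419   7.497  -2.553  16.     25.      0.551  -0.006   0.051]
 [ 17.     92.161  42.43    8.33   -3.288  16.7    25.1     0.554  -0.006   0.051]
 [ 17.1    88.244  42.42    9.016  -2.878  15.9    25.1     0.557  -0.006   0.051]
 [ 17.2    84.316  42.408   7.753  -3.887  17.5    25.1     0.56   -0.006   0.051]
 [ 17.3    80.36   42.399   6.367  -3.719  15.7    25.1     0.563  -0.006   0.051]
 [ 17.4    76.226  42.42    5.425  -3.492  15.4    25.1     0.566  -0.007   0.051]
 [ 17.5    72.121  42.345   4.909  -4.     13.8    25.      0.569  -0.008   0.051]
 [ 17.6    67.797  42.34    2.755  -4.365  13.9    24.9     0.572  -0.009   0.051]
 [ 17.7    63.617  42.307   2.693  -3.122  13.4    24.8     0.575  -0.01    0.051]
 [ 17.8    59.685  42.397   2.695  -4.703  14.     24.9     0.577  -0.011   0.051]
 [ 17.9    55.86   42.408   3.619  -5.354  13.7    24.9     0.58   -0.013   0.051]
 [ 18.     52.481  42.363   5.779  -5.446  14.5    24.9     0.582  -0.015   0.051]]
```

Adding the forward and backward forces cancels the friction, and the zero lies at about 78.3°. I crank back to that angle.

```bash

python3 -m inch '[[[0.0012,-0.0026,0,0,0,0,1],[0.0022,-0.0054,0,0,0,0,1],[0.003,-0.0082,0,0,0,0,1],[0.0037,-0.0111,0,0,0,0,1],[0.0041,-0.0140,0,0,0,0,1],[0.0043,-0.0169,0,0,0,0,1],[0.0043,-0.0185,0,0,0,0,1],[0.0043,-0.0198,0,0,0,0,1],[0.0043,-0.0198,0,0,0,0,1]]]' >log6; python3 h.py log6
```

```text
t ang r Ftan Frad Fz grip pos
[[18.9   77.867 42.346 -2.914 -2.135  6.9   24.3    0.565 -0.007  0.051]]
```

```bash

python3 -m inch '[[[0,0.0008,0,0,0,0,1],[0,0.0008,0,0,0,0,1]]]' 20 >log7; python3 h.py log7
python3 -m inch '[[[0,0,0,0,0,0,-0.3],[0,0,0,0,0,0,-0.3],[0,0,0,0,0,0,-0.3],[0,0,0,0,0,0,-0.3],[0,0,-0.02,0,0,0,-0.3],[0,0,-0.05,0,0,0,-0.3],[0,0,-0.09,0,0,0,-0.3],[0,0,-0.13,0,0,0,-0.3],[-0.05,0,-0.15,0,0,0,-0.3]]]'
python3 -m inch '[[[-0.05,0,-0.02,0,0,0,-0.3],[-0.10,0,-0.02,0,0,0,-0.3],[-0.15,0,-0.02,0,0,0,-0.3],[-0.20,0,-0.02,0,0,0,-0.3],[-0.25,0,-0.02,0,0,0,-0.3],[-0.25,0,-0.02,0,0,0,-0.3]]]'
python3 -c "
from h import *
im=imaging.camera('side');t=imaging.camera('top')
cv2.imwrite('pics/v10.png',np.hstack([cv2.resize(im[130:230,190:290],(400,400),interpolation=2),cv2.resize(t[130:230,225:325],(400,400),interpolation=2)]))
for a in(70,78,86):
  X=np.r_[C+.042*np.array([np.cos(np.radians(a)),np.sin(np.radians(a))]),.107];print(a,(proj('top',X)-[225,130])*4,(proj('side',X)-[190,130])*4)"
```

```text
t ang r Ftan Frad Fz grip pos
[[19.1   77.867 42.346  0.375 -2.536 11.    24.7    0.565 -0.007  0.051]]
clock: 20.0
position: [0.556, -0.0452, 0.2026]
ee_rot: [0.778, 0.628, 0.003, 0.001]
ft_force: [0.3, -0.1, -0.9]
grip_width: 0.649
grasp_force: 0.0
clock: 20.6
position: [0.4953, -0.3033, 0.2177]
ee_rot: [0.785, 0.62, -0.001, 0.0]
ft_force: [-0.8, 0.8, -0.9]
grip_width: 0.647
grasp_force: 0.0
70 [204.1887592  152.00449001] [190.74261636 129.8260053 ]
78 [201.84056815 160.92844367] [198.75231694 131.11938206]
86 [200.78586428 170.10851797] [207.05163823 131.72311451]
```

View pics/v10.png

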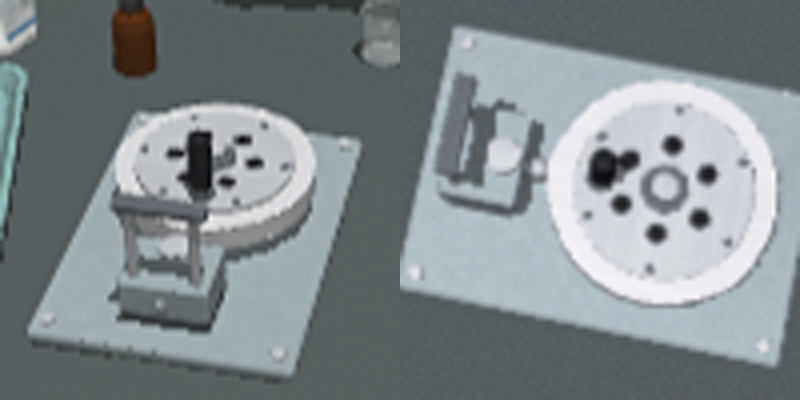

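The picture shows the handle at crop (200,133) side and (602,162) top, matching 78°. The head is down, the gripper is clear, and the bottles and beaker appear undisturbed, so I hand in.

```bash
python3 -c "
from workcell import order
print(order.hand_in())"
```

```text
the job is handed in; nothing more can be done
None
```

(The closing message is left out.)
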